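Set an eccentric guide roller to a gauge block

TASK

The fence of the slide guide has been shifted, so reset its roller: stand the loose gauge block on the bed between fence and roller, its 30 mm width across the gap, let go, and swing the eccentric bolt's lever until the roller just bears on the block. Then slide the block out along the fence past the roller to feel that it runs without play, leaving the roller as set. Finally stand the block in the rack's empty slot; the blocks on either side leave finger room only at its ends, so it has to be put down and taken anew. Leave everything else where it is.

Things in the scene. Friction and masses are not known exactly. Their poses are not given: they have to be found in the camera images.
- gauge_center (a point): Centre of the loose gauge block: plain steel, 30 x 9 x 35 mm, 0.02 kg, standing on edge on the worktop to the right of the guide, 35 mm tall. Axes of the point: x along the 30 mm width (horizontal), y up along the 35 mm height, z along the 9 mm thickness (horizontal).
- guide: Slide guide, fixed: grey bed plate 10 mm thick, a low steel fence along y on its far side, a roller facing it. Origin on the worktop under mid-gap; x across the gap from roller to fence (away from the robot), y along the fence to the left, z up. Bed from x = -80 to +42, y = -75 to +75 mm; beyond the fence's ends (y = +-33) it is clear on both sides, room to take the block by its ends.
- fence_face (a point): Point on the fence's working face, at its middle, at the height of the bed's top. Axes as the guide's: the face is the plane x = 0, the gap lies at -x. The fence is 66 mm long in y, 22 mm thick towards +x, 14 mm high above the bed. It is bolted fast; where it stands on the bed varies by a few mm from start to start.
- lever_grip (a point): Middle of the upright round black grip at the end of the eccentric bolt's lever: 12 mm thick, from 32 to 66 mm above the worktop (this point 50 mm above it), over a flat arm whose top is 32 mm above the worktop. It lies 50 mm from the bolt's axis. The lever is turned by moving this grip on its arc.
- lever_hinge (a point): Axis of the eccentric bolt (vertical), at the height of the bed's top, at x = -33, y = +7.3 mm of the guide. Above the roller its hub and hexagon head, 19 mm across, reach 40 mm above the worktop.
- roller_center (a point): Centre of the guide roller: steel, 16 mm radius, 12 mm high, top 23.5 mm above the worktop. It spins freely on the bolt 8 mm off the bolt's axis, so it moves towards or from the fence as the lever turns. Gap between roller and fence = distance of this point from the face of the fence, less 16 mm.
- lever (a joint): Lever angle, rad. 0: lever points to the guide's -x; negative: swung to the left (+y). Growing (counter-clockwise) brings the roller to the fence: roller x = bolt axis x + 8 mm sin(angle). Starts -1.25 to -0.9 (gap 35 mm or more), meets a 30 mm block at -0.1 to 0.65, as the fence stands. Friction (3 to 5 N at the grip) holds it where left; about 3 N more brings the roller home on a block.
- rack: Wooden rack for gauge blocks, fixed to the worktop, left of the guide: 48 x 77 mm, 19 mm high, with four slots in a row along its y. Origin on the worktop under its middle, z up. Each slot is 36 mm long in the rack's x and 14 mm wide in y, 17 mm from slot to slot, between ribs 12 mm high above the slot's floor.
- rack_slot (a point): Middle of the floor of the empty slot (second from the rack's right, -y, end), 4 mm above the worktop; axes as the rack's. The block stands here with its 30 mm width along x and its thickness along y, its centre 17.5 mm above this point. Neighbouring blocks stand 8 mm from its faces on both sides, too close for a finger; beyond its ends there is room.
- rack_block_a_center (a point): Centre of a steel gauge block (25 x 9 mm, 35 mm tall) standing loose in the slot right (-y) of the empty one. To be left there.
- rack_block_b_center (a point): Centre of the same kind of block in the slot left (+y) of the empty one. To be left there.
- rack_block_c_center (a point): Centre of a narrow steel gauge block (14 x 9 mm, 35 mm tall) in the last slot on the left. To be left there.
- sample_a: Bystander: beige round resin sample, 32 mm across, 22 mm high; origin under its middle.
- sample_c: Bystander: whitish round resin sample, 32 mm across, 24 mm high; origin under its middle.
- loupe: Bystander: black stand loupe, 40 mm across, 42 mm high; origin under its middle.
- dish: Bystander: flat clear dish with small parts, 70 mm across, 12 mm high; origin under its middle.
- hexkey: Bystander: bent hexagon key, 36 x 89 mm, 7 mm thick, lying flat.
- counter: Bystander: grey hand counter with keys, 105 x 48 mm, 22 mm high, lying flat.
- memory_stick: Bystander: memory stick, 17 x 48 mm, 8 mm high, lying flat.
- gauge_block: The loose gauge block itself, as point gauge_center; its origin lies in the middle of one 30 x 35 mm face.
Mind the look-alikes: they are no part of the job. What is shaped like the gauge_block but orange or yellow is not meant.

How it is judged:
By the outcome, as a careful person would: the job done as asked, in the order asked, and still so for the second after the job is handed in, with the robot touching nothing.
It also fails if it takes over 72 s, if anything falls off the work surface, if the arm or the gripper's body presses on something with over 40 N, if the wrist force passes 120 N, or if a joint passes its speed limit or range.

ROBOT

A 7-joint arm with a two-finger parallel gripper is mounted at the origin on a cart in front of the work surface, level with it; the furniture and walls round the work are solid. World frame = base frame: x ahead of the robot, y to its left, z up, the work surface at z = 0. Lengths are in mm, angles in rad, forces in N, time in s.
With the tool pointing down it reaches from about 400 to 900 mm from the base axis. Payload 5.6 kg.
Tool frame: the origin (TCP) lies midway between the tips of the shut fingers; the grasp point (between the pads) lies 19 mm behind it; z points along the fingers, y is the line along which they close (so a half turn about z gives the same grasp; the last joint's range is limited). The gripper opens to 92 mm and grips with 3 to 60 N. Pads are 20 mm wide; open, the fingers measure 128 mm over their backs; the gripper's body (75 mm by 189 mm) begins 69 mm behind the grasp point.
Start: joints at [1.12, 0.468, -0.012, 1.603, 0.006, 1.071, -0.056], TCP at [257.744, -596.723, 174.692] pointing down, gripper open.
Joint ranges: [-2.53, 2.53], [-0.31, 2.02], [-1.57, 1.55], [0.28, 2.44], [-1.29, 4.43], [0.15, 1.84], [-2.92, 2.92]. Speed limits (rad/s): [2.57, 2.57, 3.14, 3.14, 3.14, 3.14, 3.14].

INTERFACE

Orientations are given as a rotation vector (axis times angle).
In Python, from cell import robot, grip, kin, viewer gives the robot as it stands. Calls block until the motion is done:
- robot.movep(position, orientation): joint-space move of the TCP to a pose.
- robot.servo_line(position, feed=150, rotation=None): straight line of the TCP; rotation=None keeps the orientation; feed is the mean speed in mm/s.
- robot.goto_joints(angles): joint-space move.
- grip(opening, newtons=None): opening from 0.0 (shut) to 1.0 (fully open); newtons is the grip in N (None keeps the last); returns when the fingers have stopped.
- robot.hold(seconds).
- kin.ik(position, orientation): joint angles nearest the present ones, or None.
- robot.observe(): the state.
- viewer.read_camera(name): name is "side" or "top" or "wrist"; returns the picture (420x560x3 uint8, red, green, blue); there is no depth.
- viewer.camera_info(name): a dict with "camera_matrix" (3x3 intrinsics, pixels), "R" (3x3) and "t" (3): a world point X has camera coordinates R X + t. Camera axes: x right, y down, z forward; pixel columns grow to the right and rows downward; lengths in mm; the calibration is good to about 2 mm. A picture is of the moment at which its call begins: read the wrist's pose just before it. camera_info takes no time and is no camera call; for the wrist camera it gives the pose at the moment of the call.
A pose or a line that the arm cannot do raises robot.IKError and nothing moves.
- robot.job_done(): hands the job in; it is judged then, once.
Trained networks look in the newest picture that a camera, given by its name, has taken for a name from the list of things; names that differ only in an ending like _2 or _b are one class to them, and where a whole thing is asked for, a point or a joint stands for the part that bears it (a point fixed in the world has none). Each returns a list of dicts, best first, with "confidence" (0 to 1); they miss things now and then, are a little off and sometimes report something else, mostly with a low value. They report only what shows in the picture. A call takes as long as a camera call. They do not tell look-alikes from the thing itself.
- viewer.silhouettes(name, camera): "mask" (420x560 bool, what is visible of it).
- viewer.pinpoint(name, camera): "at" ([x, y, z] in mm, in the coordinates of the camera as it stood for that picture, good to about 4 mm: a listed point, or the origin of a listed thing).
The state is a dict: "t": time; "joints": joint angles; "joint_velocities": joint speeds; "joint_torque": joint torques, N m; "tcp_pos": TCP position; "tcp_rot": TCP orientation; "contact_force": force on the tool from outside, world axes, zero at the start; "wrist_torque": the same for the moment, N m; "grip_width": opening from 0.0 (shut) to 1.0 (fully open); "grip_force": force on a finger pad.
Only numpy, scipy, OpenCV 4.12 (cv2) and the standard library are available. Lean on these libraries where they do the work, as an engineer would, in place of code of your own. Each camera call takes 0.05 s, during which the arm holds its last target. There are 200 camera calls.

## Working session

There is one attempt and no reset: what is moved stays moved. The work goes in short steps, each a Python script; the robot and the scene stay as the last script left them, time stands still between calls to the robot, and variables do not carry over. Pictures are saved under pics/ and viewed, at most 10 in all, crops included, and the job is handed in when it is done.

```bash
ls; mkdir -p pics
cat > h.py <<'E'
import numpy as np, cv2
from cell import robot, grip, kin, viewer
from scipy.spatial.transform import Rotation as Rot
np.set_printoptions(precision=2,suppress=True)
def snap(cam,fn=None,crop=None,scale=1):
    info=viewer.camera_info(cam); im=viewer.read_camera(cam)
    if fn:
        o=im[...,::-1]
        if crop: o=o[crop[1]:crop[3],crop[0]:crop[2]]
        cv2.imwrite('pics/'+fn,cv2.resize(o,None,fx=scale,fy=scale,interpolation=cv2.INTER_CUBIC))
    return im,info
def toworld(info,p): return np.array(info['R']).T@(np.array(p)-np.array(info['t']))
def pix(info,X):
    c=np.array(info['R'])@np.array(X,float)+np.array(info['t']); q=np.array(info['camera_matrix'])@c; return q[:2]/q[2]
def onz(info,uv,z):
    R=np.array(info['R']);d=R.T@np.linalg.solve(np.array(info['camera_matrix']),[uv[0],uv[1],1.]);o=-R.T@np.array(info['t'])
    return o+d*(z-o[2])/d[2]
def down(a): # tool down, tool y axis (closing line) at world angle a
    y=np.array([np.cos(a),np.sin(a),0]);z=np.array([0,0,-1.]);return Rot.from_matrix(np.c_[np.cross(y,z),y,z]).as_rotvec()
def pin(name,cam,info):
    return [(d['confidence'],toworld(info,d['at']),pix(info,toworld(info,d['at']))) for d in viewer.pinpoint(name,cam)]
E
python3 - <<'E'
from h import *
s=robot.observe();print(s['t'],s['tcp_pos'],s['tcp_rot'],s['grip_width'],s['contact_force'])
for c in('top','side'):
    im,i=snap(c,c+'1.png',scale=1.4)
    print(c,'campos',-np.array(i['R']).T@i['t'],i['camera_matrix'][0][0])
    for n in('gauge_center','fence_face','lever_grip','lever_hinge','roller_center','rack_slot','rack_block_a_center','guide','rack'):
        for d in pin(n,c,i): print(n,*d)
E
```

```text
pics
0.0 [ 257.46 -596.13  173.74] [-3.07 -0.64  0.  ] 0.9996946780581494 [ 0.26 -0.76 -0.12]
top campos [ 351.88   41.45 1520.53] 488.884771450104
gauge_center 0.62 [ 253.93 -238.17   12.43] [369.68 283.24]
gauge_center 0.48 [ 549.12 -245.64   16.02] [371.12 187.17]
gauge_center 0.37 [ 488.16 -192.06   14.63] [353.91 206.81]
gauge_center 0.36 [ 640.28 -269.74   16.53] [378.55 158.03]
gauge_center 0.33 [522.33 -44.76  -1.36] [305.88 196.32]
gauge_center 0.22 [615.39 151.24   1.14] [243.42 166.69]
fence_face 0.52 [541.59 -48.11  10.6 ] [307.16 189.73]
lever_grip 0.52 [477.13  15.36  48.43] [286.94 209.34]
lever_hinge 0.72 [360.95 134.8   -2.26] [248.21 247.9 ]
lever_hinge 0.69 [497.92 -32.59   8.21] [302.15 203.79]
lever_hinge 0.37 [371.6  -91.79  -1.75] [321.15 244.62]
roller_center 0.64 [489.41 -30.37  17.21] [301.58 206.25]
rack_slot 0.78 [482.92 229.32   4.64] [217.99 208.57]
rack_block_a_center 0.45 [482.78 213.9   20.05] [222.37 208.19]
rack_block_a_center 0.28 [617.32 151.94   0.79] [243.21 166.1 ]
guide 0.92 [523.19 -44.46  -0.8 ] [305.79 196.03]
rack 0.55 [488.29 231.78  -1.4
[... 722 characters left out ...]
.53 242.99  14.83] [295.22 183.38]
lever_hinge 0.59 [496.94 -30.09   7.58] [298.15 248.02]
lever_hinge 0.22 [359.41 130.32  -5.21] [250.21 210.25]
roller_center 0.52 [490.95 -31.54  15.73] [295.88 245.9 ]
rack_slot 0.51 [478.7  229.32   3.69] [293.67 189.05]
rack_block_a_center 0.71 [484.43 226.98   3.05] [295.58 189.77]
rack_block_a_center 0.48 [480.8  217.87  22.89] [294.51 186.01]
rack_block_a_center 0.45 [487.2  235.39  -0.94] [296.52 189.25]
guide 0.7 [527.26 -44.02  -2.95] [309.95 255.45]
guide 0.64 [371.33 -91.82  -5.99] [245.95 266.92]
guide 0.54 [ 627.54 -170.42    2.03] [354.02 294.33]
rack 0.49 [487.26 236.61  -2.14] [296.54 189.34]
rack 0.16 [357.13 123.6    0.41] [249.11 210.12]
```

View pics/top1.png

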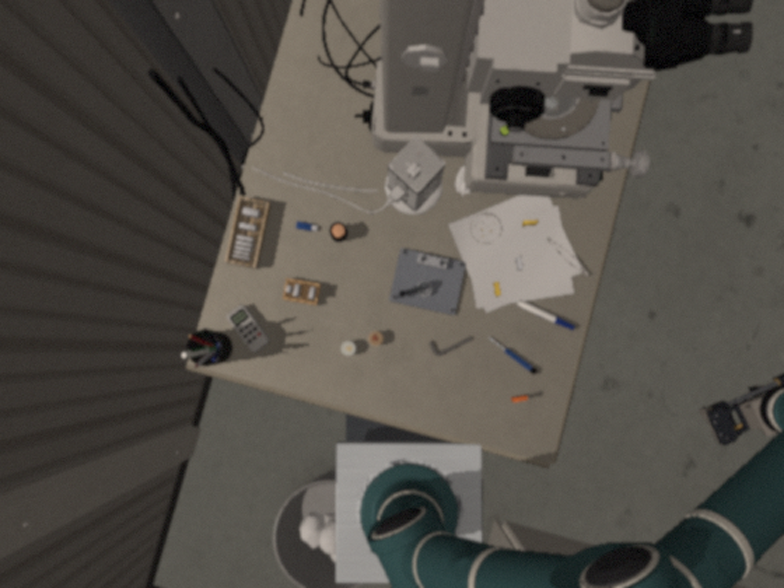

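Run:
```python
import cv2,numpy as np
a=cv2.imread('pics/side1.png'); a=cv2.resize(a,None,fx=1/1.4,fy=1/1.4)
a=a[150:350,150:400]; cv2.imwrite('pics/side1c.png',cv2.resize(a,None,fx=3,fy=3,interpolation=cv2.INTER_CUBIC))
```

```text
(no output)
```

View pics/side1c.png

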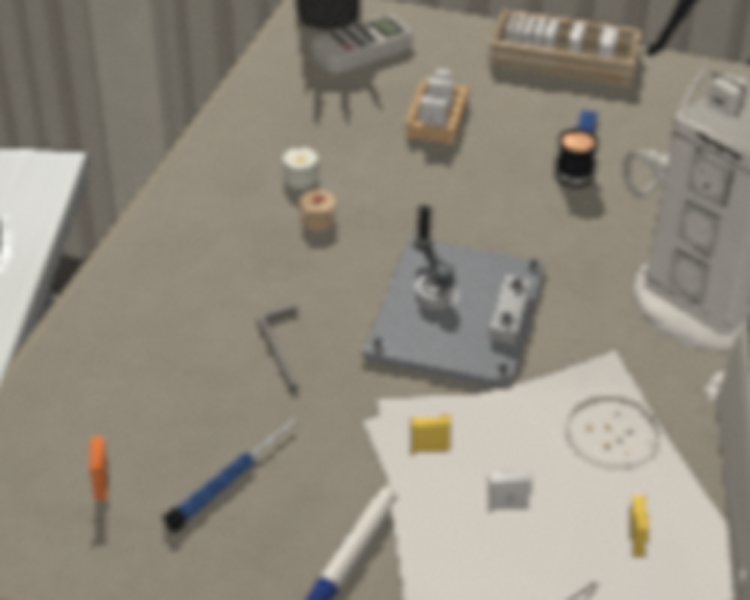

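Candidates, in side-image pixels:
- Yellow block at (293,295).
- Steel block at (319,313).
- Yellow block at (363,326).
- Orange screwdriver at (182,306).

The steel one, about world (546,-245), matches the description. I'll check it and the guide with the wrist camera.

Run:
```python
from h import *
robot.movep([520,-245,190],down(-np.pi/2))
s=robot.observe();print(s['t'],s['tcp_pos'],s['joints'])
im,i=snap('wrist','w1.png',scale=1.4)
print(-np.array(i['R']).T@i['t'],np.array(i['R']),i['camera_matrix'][0][0])
for n in('gauge_center','fence_face','lever_hinge','lever_grip'):
    for d in pin(n,'wrist',i): print(n,*d)
```

```text
2.6167 [ 519.52 -246.35  189.97] [ 0.48  0.33 -0.12  1.77  0.04  1.04 -1.23]
[ 591.52 -245.19  398.78] [[-0.   -1.    0.  ]
 [-0.97  0.    0.26]
 [-0.26  0.   -0.97]] 297.0491509413893
gauge_center 0.68 [ 250.32 -239.08   13.01] [272.55 359.27]
gauge_center 0.65 [ 638.03 -264.64   16.35] [292.32  91.52]
gauge_center 0.49 [ 484.48 -192.26   20.28] [236.34 215.19]
gauge_center 0.46 [ 547.37 -241.34   14.96] [273.26 167.  ]
fence_face 0.82 [538.95 -43.83   4.9 ] [124.53 172.68]
lever_hinge 0.66 [ 547.4  -238.94   13.92] [271.41 166.88]
lever_hinge 0.64 [495.18 -28.67   9.89] [115.76 205.61]
lever_grip 0.66 [478.07  15.86  50.45] [ 64.35 227.08]
lever_grip 0.3 [377.01  73.57   1.54] [ 60.71 281.94]
```

View pics/w1.png

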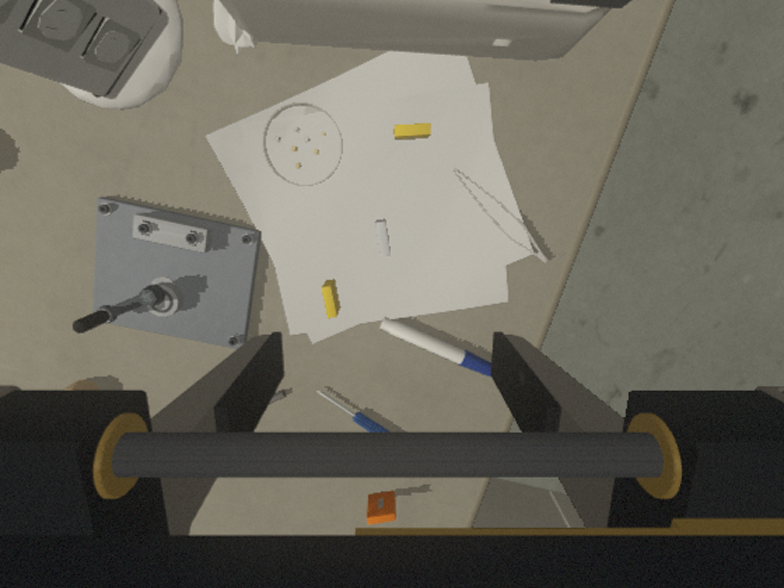

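The picture shows the steel block at (273,170), between yellow blocks at (294,93) and (236,214). The guide is at (125,195), the fence at (123,167) and the lever grip at (65,228). I'll fit poses to the masks.

```bash
cat >> h.py <<'E'
from scipy.optimize import minimize
def box(x0,x1,y0,y1,z0,z1): return np.array([[x,y,z] for x in(x0,x1) for y in(y0,y1) for z in(z0,z1)],float)
GAUGE=box(-15,15,-4.5,4.5,0,35); BED=box(-80,42,-75,75,0,10); RACK=box(-24,24,-38.5,38.5,0,19)
FENCE=box(0,22,-33,33,10,24)
def hullmask(info,P,p,S=4):
    c,s=np.cos(p[2]),np.sin(p[2]); W=P.copy(); W[:,0]=p[0]+c*P[:,0]-s*P[:,1]; W[:,1]=p[1]+s*P[:,0]+c*P[:,1]
    C=W@np.array(info['R']).T+np.array(info['t']); q=C@np.array(info['camera_matrix']).T; q=q[:,:2]/q[:,2:]
    h=cv2.convexHull(np.float32(q)); m=np.zeros((420*S,560*S),np.uint8)
    cv2.fillConvexPoly(m,np.int32(np.round((h*S+S/2)*16)),1,shift=4); return m
def fit(mask,info,P,p0,S=4):
    M=cv2.resize(mask.astype(np.float32),None,fx=S,fy=S,interpolation=cv2.INTER_LINEAR)>0.5
    def cost(p):
        m=hullmask(info,P,p,S)>0; return 1-(m&M).sum()/(m|M).sum()
    best=None
    for da in(-.5,-.25,0,.25,.5):
        p=np.array(p0,float)+[0,0,da]
        r=minimize(cost,p,method='Nelder-Mead',options=dict(initial_simplex=[p,p+[4,0,0],p+[0,4,0],p+[0,0,.15]],xatol=.02,fatol=1e-4,maxiter=150))
        if best is None or r.fun<best.fun: best=r
    return best.x,1-best.fun
def sil(name,cam,info,near,P=None):
    """mask of the class whose centroid lies nearest the pixel of a world point"""
    u=pix(info,near); L=[(np.linalg.norm(np.argwhere(d['mask']).mean(0)[::-1]-u),d['confidence'],d['mask']) for d in viewer.silhouettes(name,cam) if d['mask'].any()]
    L.sort(key=lambda a:a[0]); return L[0] if L else None
E
python3 - <<'E'
from h import *
s=robot.observe()
im,i=snap('wrist')
d=sil('gauge_block','wrist',i,[547,-242,17]); print(d[:2],d[2].sum())
g,q=fit(d[2],i,GAUGE,[547,-242,0]); print('gauge',g,q)
robot.movep([g[0],g[1],90],down(g[2]-np.pi/2))
s=robot.observe();print(s['t'],s['tcp_pos'])
im,i=snap('wrist','w2.png',(180,80,380,300),3)
d=sil('gauge_block','wrist',i,[*g[:2],17]); print(d[:2],d[2].sum())
g2,q=fit(d[2],i,GAUGE,g); print('gauge2',g2,q)
m=hullmask(i,GAUGE,g2,1)
o=im[...,::-1].copy(); cs,_=cv2.findContours(m,0,1); cv2.drawContours(o,cs,-1,(0,0,255),1)
cs,_=cv2.findContours(d[2].astype(np.uint8),0,1); cv2.drawContours(o,cs,-1,(0,255,0),1)
cv2.imwrite('pics/w2.png',cv2.resize(np.hstack([im[80:300,200:360,::-1],o[80:300,200:360]]),None,fx=2.4,fy=2.4,interpolation=0))
E
```

```text
(np.float64(1.9551453956444562), 0.56) 197
gauge [ 545.57 -241.01    0.14] 0.8989023685730791
3.4583 [ 545.56 -241.15   90.14]
(np.float64(1.0170584716586124), 0.89) 377
gauge2 [ 545.98 -240.9     0.14] 0.9559839357429719
```

View pics/w2.png

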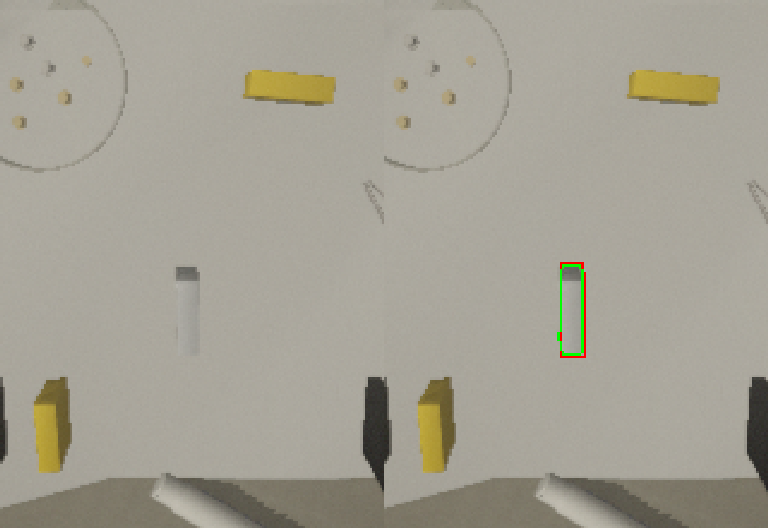

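The close crop confirms the plain steel block at centre. Next I pick it up and look at the guide.

Run:
```python
from h import *
g=[546,-240.9,.14]
grip(0.4,25)
robot.servo_line([g[0],g[1],4],feed=120)
grip(0.0,25); s=robot.observe(); print(s['t'],s['grip_width'],s['grip_force'],s['tcp_pos'])
robot.servo_line([g[0],g[1],90],feed=200)
robot.movep([470,-44,140],down(-.15-np.pi/2))
s=robot.observe(); print(s['t'],s['grip_width'],s['grip_force'],s['tcp_pos'])
im,i=snap('wrist')
o=im[...,::-1].copy()
d=sil('guide','wrist',i,[523,-44,5]); print(d[:2],d[2].sum())
p,q=fit(d[2],i,BED,[523,-44,-.2],2); print('guide',p,q)
np.savez('w3.npz',im=im,mask=d[2],p=p)
for P,c in((BED,(0,0,255)),):
    cs,_=cv2.findContours(hullmask(i,P,p,1),0,1); cv2.drawContours(o,cs,-1,c,1)
cs,_=cv2.findContours(d[2].astype(np.uint8),0,1); cv2.drawContours(o,cs,-1,(0,255,0),1)
for n in('fence_face','roller_center','lever_grip','lever_hinge'):
    for e in pin(n,'wrist',i)[:2]: print(n,*e)
cv2.imwrite('pics/w3.png',cv2.resize(o,None,fx=1.4,fy=1.4,interpolation=0))
cv2.imwrite('pics/w3raw.png',im[...,::-1])
```

```text
6.0 0.004975624221299782 0.0 [ 546.01 -240.88    4.02]
7.4583 0.004151115921717448 0.0 [470.07 -44.93 139.27]
(np.float64(16.592528024228308), 0.81) 12876
guide [524.78 -43.47  -0.21] 0.8835678815059196
fence_face 0.93 [535.34 -46.16   4.43] [269.71 137.94]
roller_center 0.76 [486.17 -28.82  14.23] [261.16 184.49]
lever_grip 0.55 [477.26  19.87  50.58] [214.29 205.99]
lever_hinge 0.67 [498.44 -31.18   8.63] [261.7  172.85]
lever_hinge 0.5 [482.33 227.83   5.18] [ 51.37 217.84]
```

View pics/w3.png

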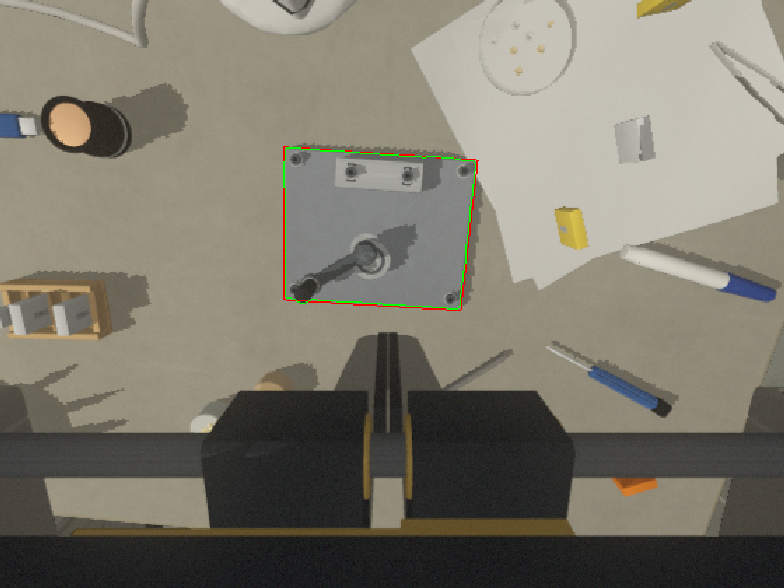

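The grip came up empty: width 0.005, no force. The block is still on the paper at about pixel (452,100), so I'll look closer at it.

Run:
```python
from h import *
im=np.load('w3.npz')['im']; i=viewer.camera_info('wrist')
o=im[...,::-1].copy(); cs,_=cv2.findContours(hullmask(i,GAUGE,[546,-240.9,.14],1),0,1)
cv2.drawContours(o,cs,-1,(0,0,255),1)
a=np.hstack([im[70:150,410:490,::-1],o[70:150,410:490]])
b=im[80:220,190:350,::-1]
cv2.imwrite('pics/w4.png',np.vstack([cv2.resize(a,(640,320),interpolation=0)]))
```

```text
(no output)
```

View pics/w4.png

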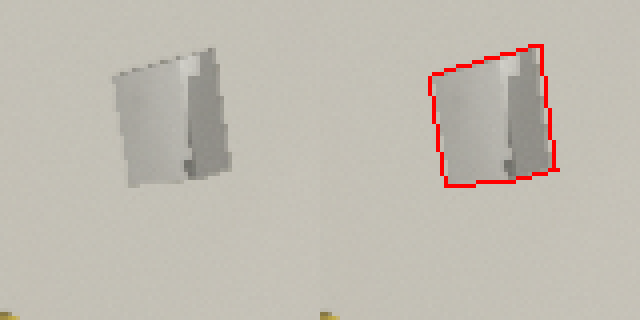

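The block still stands exactly where the fit puts it. In the pictures the tips of the open fingers (92 mm apart, 150 px) lie at about 182 mm depth, while the reported TCP is at 221 mm. So the real fingertips sit about 40 mm above the reported TCP, and the fingers closed above the block. I'll check this with a guarded descent.

Run:
```python
from h import *
g=[546,-240.9,.14]
grip(0.4,25)
robot.movep([g[0],g[1],60],down(g[2]-np.pi/2))
robot.servo_line([g[0],g[1],-12],feed=120)
f0=np.array(robot.observe()['contact_force']); z=-12; print(f0)
while z>-48:
    z-=2; robot.servo_line([g[0],g[1],z],feed=50); s=robot.observe(); f=np.array(s['contact_force'])-f0
    if abs(f[2])>3: break
print('contact',z,f,s['tcp_pos'],s['t'])
robot.servo_line([g[0],g[1],z+4],feed=50)
s=robot.observe(); print(s['grip_width'],s['tcp_pos'])
grip(0.0,25); s=robot.observe(); print(s['t'],s['grip_width'],s['grip_force'],s['tcp_pos'])
```

```text
[-0.28 -0.55  0.57]
contact -40 [-0.35  0.57  4.52] [ 546.41 -241.05  -39.41] 13.5917
0.40315233514786414 [ 546.16 -240.98  -35.86]
14.3667 0.097800339574164 24.99999314546585 [ 545.94 -240.87  -36.09]
```

Confirmed: the tips are about 39.4 mm above the reported TCP, and the block is now gripped (9.0 mm, 25 N). Next I refine the guide and fence from the stored picture.

Run:
```python
from h import *
g=[546,-240.9]
robot.servo_line([*g,60],feed=250)
robot.movep([470,-44,100],down(-.21-np.pi/2))   # same view as before, lower
s=robot.observe(); print(s['t'],s['grip_width'],s['tcp_pos'])
im,i=snap('wrist'); np.save('w5.npy',im)
d=sil('guide','wrist',i,[523,-44,5]); m=d[2]
p,q=fit(m,i,BED,[524.8,-43.5,-.21],2); print('guide',p,q)
L=viewer.silhouettes('fence_face','wrist'); print([(e['confidence'],e['mask'].sum(),np.argwhere(e['mask']).mean(0)) for e in L])
c,sn=np.cos(p[2]),np.sin(p[2]); Rg=np.array([[c,-sn],[sn,c]])
for n in('fence_face','roller_center','lever_grip','lever_hinge'):
    for e in pin(n,'wrist',i)[:2]: print(n,e[0],'in guide',Rg.T@(e[1][:2]-p[:2]),e[1][2])
# fence by brightness within the bed
gray=cv2.cvtColor(im,cv2.COLOR_RGB2GRAY).astype(int)
f0=[*(p[:2]+Rg@[16,0]),p[2]]
roi=cv2.dilate(hullmask(i,FENCE,f0,1),np.ones((15,15)))>0
bed=hullmask(i,BED,p,1)>0
med=np.median(gray[m&~roi]); print('bed gray',med)
fm=((gray>med+18)&roi&bed).astype(np.uint8); fm=cv2.morphologyEx(fm,cv2.MORPH_CLOSE,np.ones((9,9)))
n,lab,st,_=cv2.connectedComponentsWithStats(fm); k=1+st[1:,4].argmax(); fm=lab==k
f,qf=fit(fm,i,FENCE,f0); print('fence',f,qf,'in guide',Rg.T@(f[:2]-p[:2]))
o=im[...,::-1].copy()
S=4; o=cv2.resize(o,None,fx=S,fy=S,interpolation=0)
for P,pp,col in((BED,p,(0,0,255)),(FENCE,f,(0,255,0))):
    cs,_=cv2.findContours(hullmask(i,P,pp,S),0,1); cv2.drawContours(o,cs,-1,col,1)
def dr(X,col):
    W=[*(p[:2]+Rg@X[:2]),X[2]]; u=pix(i,W)*S+S/2; cv2.drawMarker(o,tuple(int(v) for v in u),col,0,16,1)
dr(np.array([-33,7.3,40]),(255,0,255))
u=pix(i,[*p[:2],10])*S; x,y=int(u[0]),int(u[1]); cv2.imwrite('pics/w5.png',o[max(0,y-300):y+300,x-400:x+400])
```

```text
15.7667 0.09418411910414164 [470.07 -44.85  99.36]
guide [524.09 -43.48  -0.21] 0.8689688755427505
[(0.67, np.int64(1754), array([123.82, 264.12]))]
fence_face 0.83 in guide [14.87 -0.25] 3.6306802275626686
roller_center 0.77 in guide [-41.75   3.28] 11.758590636192247
lever_grip 0.55 in guide [-58.03  47.01] 51.567370951800214
lever_hinge 0.86 in guide [-33.17   7.88] 7.406450247250308
lever_hinge 0.63 in guide [13.39  0.46] 8.988868182601143
bed gray 132.0
fence [538.18 -46.23  -0.21] 0.898223948938532 in guide [14.35  0.24]
```

View pics/w5.png

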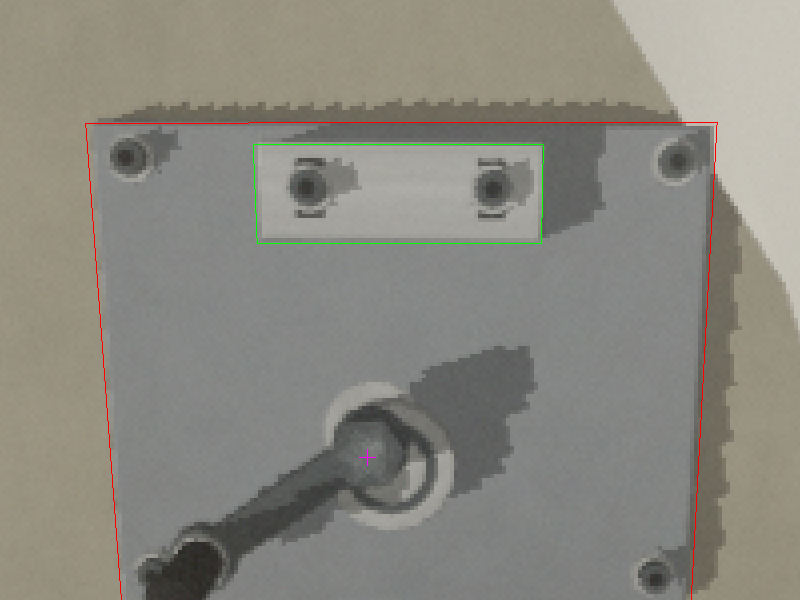

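The overlay fits well, with the hub cross on the bolt and the fence outlined. The fence face lies about 14.5 mm from the guide origin. I'll stand the block 3 mm off the fence and let go.

```bash
cat >> h.py <<'E'
YAW=-.21; G0=np.array([524.3,-43.5]); FX=14.5
RG=np.array([[np.cos(YAW),-np.sin(YAW)],[np.sin(YAW),np.cos(YAW)]])
def gw(x,y): return G0+RG@[x,y]   # guide -> world xy
T=39.4                            # real fingertip z minus reported TCP z
def lower(xy,z0,zmin,thr=2.5,step=.7):
    """guarded descent to contact from z0"""
    robot.servo_line([*xy,z0],feed=100); robot.hold(.1); f0=np.array(robot.observe()['contact_force']); z=z0
    while z>zmin:
        z-=step; robot.servo_line([*xy,z],feed=40); f=np.array(robot.observe()['contact_force'])-f0
        if f[2]>thr: break
    print('lower: z',z,'f',f,'t',robot.observe()['t']); return z
E
python3 - <<'E'
from h import *
xy=gw(FX-18,0); print(xy)
robot.movep([*xy,55],down(YAW-np.pi/2))
z=lower(xy,-24.0,-29)
robot.hold(.1); print(robot.observe()['tcp_pos'])
grip(0.25,25); robot.hold(.2)
robot.servo_line([*xy,55],feed=200)
robot.movep([*gw(FX-70,-10),60],down(YAW-np.pi/2))
s=robot.observe(); print(s['t'],s['grip_width'])
im,i=snap('wrist'); np.save('w6.npy',im)
d=sil('gauge_block','wrist',i,[*xy,27])
print(d[:2] if d else None)
if d:
    P=GAUGE+[0,0,10]; p,q=fit(d[2],i,P,[*xy,YAW]); print('block in guide',RG.T@(p[:2]-G0),p[2],q)
for n in('lever_grip','roller_center','fence_face'):
    for e in pin(n,'wrist',i)[:2]: print(n,e[0],'in guide',RG.T@(e[1][:2]-G0),e[1][2])
u=pix(i,[*G0,10]).astype(int); c=im[max(0,u[1]-110):u[1]+110,u[0]-130:u[0]+130,::-1]
cv2.imwrite('pics/w6.png',cv2.resize(c,None,fx=2.7,fy=2.7,interpolation=0))
E
```

```text
[520.88 -42.77]
lower: z -26.799999999999997 f [-1.15  0.02  5.78] t 18.5333
[520.87 -42.76 -26.2 ]
20.125 0.25268695889119386
(np.float64(2.9837586418050437), 0.84)
block in guide [-4.46  0.93] -0.22869141068243787 0.9375348577802566
lever_grip 0.94 in guide [-57.54  49.51] 52.07087961387114
lever_grip 0.6 in guide [-2.15  3.11] 0.35435361622678224
roller_center 0.58 in guide [-31.75   9.1 ] 8.510530604028295
roller_center 0.56 in guide [-40.82   5.4 ] 14.056336479452241
fence_face 0.73 in guide [13.83  1.52] 9.317544017005233
```

View pics/w6.png

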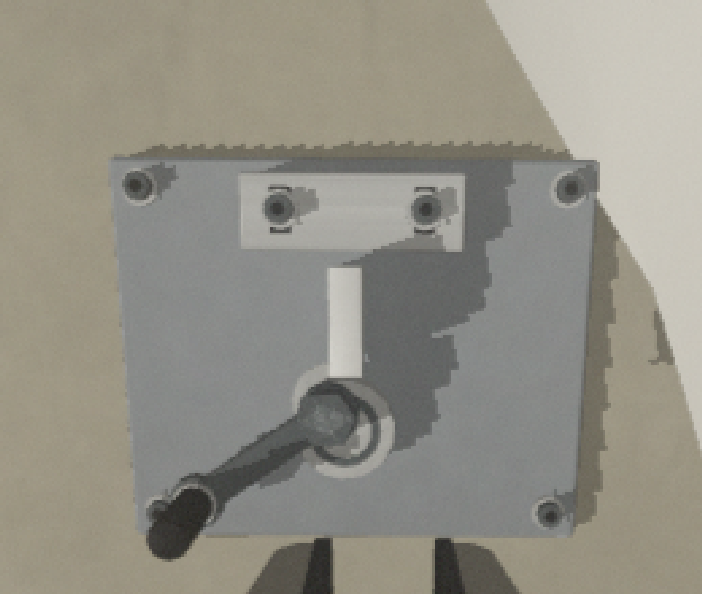

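The block stands upright in the gap, square to the fence, about 4 mm clear of it. Now I swing the lever.

```bash
cat > lev.py <<'E'
from h import *
def pose(phi,z):
    c=gw(-33-50*np.cos(phi),7.3-50*np.sin(phi)); return [*c,z],down(YAW+phi-np.pi/2)
def tang(phi):
    a=YAW+phi-np.pi/2; return np.array([np.cos(a),np.sin(a),0])
if __name__=='__main__':
    th=-1.03; Z=-1.0
    for ph in (th,-.5,0,.5,.9): print(kin.ik(*pose(ph,Z)))
    grip(.33,25); robot.movep(*pose(th,50)); 
    p,r=pose(th,Z); robot.servo_line(p,feed=120); robot.hold(.15)
    f0=np.array(robot.observe()['contact_force']); print('f0',f0,robot.observe()['t'])
    log=[];ph=th
    while ph<.9:
        st=.1 if ph<-.15 else .012
        ph+=st; p,r=pose(ph,Z); robot.servo_line(p,feed=60 if st>.05 else 20,rotation=r)
        s=robot.observe(); f=np.array(s['contact_force'])-f0; ft=-f@tang(ph); log.append((ph,ft,np.linalg.norm(f)))
        base=np.median([l[1] for l in log[-12:-2]]) if len(log)>12 else 5
        if ft>base+3.3 and ph>-.0: break
        if ft>14: break
    robot.hold(.15); s=robot.observe(); f=np.array(s['contact_force'])-f0
    print(np.array(log)[:10]); print(np.array(log)[-14:]); print(len(log),base,ph,'settled',-f@tang(ph),f,s['t'],s['tcp_pos'])
E
python3 lev.py
```

```text
[-0.24  0.46  0.16  2.14 -0.14  0.55 -2.79]
[-0.12  0.43  0.05  2.19 -0.04  0.52 -2.32]
[-0.    0.42 -0.04  2.21  0.03  0.51 -1.84]
[ 0.13  0.43 -0.12  2.2   0.1   0.52 -1.35]
[ 0.23  0.45 -0.19  2.17  0.16  0.54 -0.97]
f0 [-0.07  0.51  0.29] 22.4
[[-0.93  0.22  0.97]
 [-0.83 -0.72  0.81]
 [-0.73  1.    1.88]
 [-0.63  0.96  1.44]
 [-0.53  0.86  1.18]
 [-0.43  1.18  1.37]
 [-0.33  1.29  1.62]
 [-0.23  0.62  0.72]
 [-0.13  0.21  0.39]
 [-0.12  0.73  1.19]]
[[0.35 2.25 3.74]
 [0.36 2.87 3.53]
 [0.37 2.52 3.18]
 [0.39 2.41 3.98]
 [0.4  3.23 4.31]
 [0.41 2.93 3.7 ]
 [0.42 1.93 2.99]
 [0.43 3.29 3.53]
 [0.45 3.38 4.15]
 [0.46 4.09 4.58]
 [0.47 4.48 5.1 ]
 [0.48 4.4  4.87]
 [0.49 5.09 5.4 ]
 [0.51 6.67 7.07]]
62 3.2608514220239844 0.5060000000000001 settled 5.6489806329084296 [-3.4   4.87 -1.21] 38.05 [445.51 -43.37  -1.06]
```

Run:
```python
from lev import *
im,i=snap('wrist'); s=robot.observe(); print(s['t'],s['contact_force'],s['grip_width'])
for n in('lever_grip','roller_center','fence_face'):
    for e in pin(n,'wrist',i)[:1]: print(n,e[0],'in guide',RG.T@(e[1][:2]-G0),e[1][2])
d=sil('gauge_block','wrist',i,[*gw(0,0),27])
P=GAUGE+[0,0,10]; p,q=fit(d[2],i,P,[*gw(-1,0),YAW]); print('block in guide',RG.T@(p[:2]-G0),p[2],q)
u=pix(i,[*gw(-15,0),10]).astype(int); print(u)
y=max(0,u[1]-110); x=max(0,u[0]-130); c=im[y:y+220,x:x+260,::-1]
cv2.imwrite('pics/w7.png',cv2.resize(c,None,fx=2.7,fy=2.7,interpolation=0))
```

```text
38.1 [-2.37  5.36  0.8 ] 0.33194887323717986
lever_grip 0.87 in guide [-77.39  -5.89] 49.59568328050907
roller_center 0.73 in guide [-29.14   2.44] 13.20879238996052
fence_face 0.83 in guide [15.55 -2.01] 6.802091253417746
block in guide [-0.18  2.05] -0.20804400034576032 0.9629377100277602
[302 147]
```

View pics/w7.png

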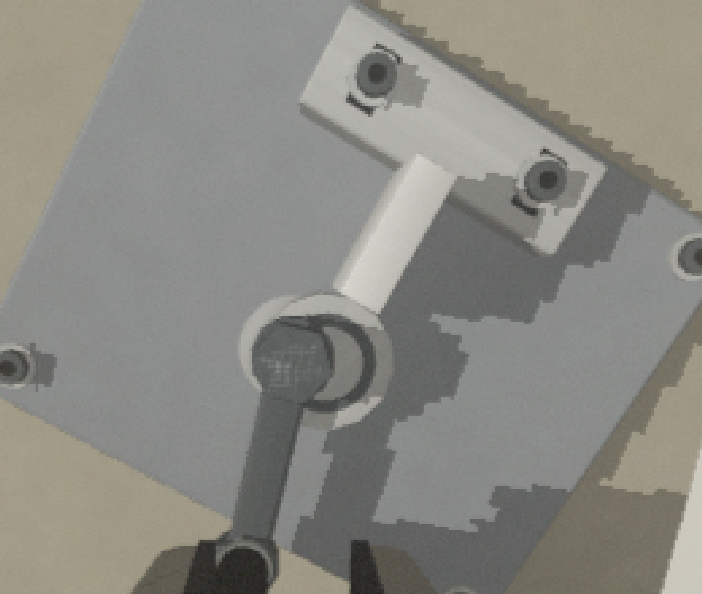

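The roller touches the block and the block lies against the fence; the lever is at about 0.29 rad. A tiny further step will show whether it is firmly home, then I back off.

Run:
```python
from lev import *
Z=-1.0; f0=np.array([-.07,.51,.29]); ph=.506
for k in range(4):
    ph+=.006; p,r=pose(ph,Z); robot.servo_line(p,feed=20,rotation=r); robot.hold(.06)
    s=robot.observe(); ft=-(np.array(s['contact_force'])-f0)@tang(ph); print(ph,ft,'lag',(np.array(p)-s['tcp_pos'])@tang(ph))
    if ft>7.2: break
ph-=.1; p,r=pose(ph,Z); robot.servo_line(p,feed=40,rotation=r)   # back off 5 mm, well inside the free play
s=robot.observe(); print('backed',-(np.array(s['contact_force'])-f0)@tang(ph),s['t'])
p[2]=45; robot.servo_line(p,feed=250); print(robot.observe()['t'])
```

```text
0.512 5.501403573816299 lag 0.8410311366906444
0.518 6.311826626416356 lag 0.9166143686424534
0.524 6.1447856957612785 lag 0.99280333665776
0.53 6.543250650695406 lag 1.0751493772779546
backed 0.31352585463753313 39.8083
40.1417
```

Backed off, and the lever stays by friction. Now I grip the block, slide it out along the fence while reading the force, put it down and regrasp it by its ends.

Run:
```python
from h import *
a=YAW-np.pi/2; Zb=-25.6
grip(.25,25); b=gw(-.3,.6)
robot.movep([*b,40],down(a)); robot.servo_line([*b,Zb],feed=150); robot.hold(.1)
f0=np.array(robot.observe()['contact_force'])
grip(0,30); s=robot.observe(); print('grip',s['grip_width'],s['grip_force'],s['t'])
for y,x in((3,-.3),(6,-.3),(9,-.3),(14,-.4),(30,-.9),(53,-1.2)):
    robot.servo_line([*gw(x,y),Zb],feed=40 if y<15 else 90); s=robot.observe(); f=RG.T@(np.array(s['contact_force'])-f0)[:2]; print(y,'f guide',f,s['grip_width'])
e=gw(-1.2,53)
grip(.25); robot.servo_line([*e,25],feed=200)
print(robot.observe()['t'])
grip(.5); robot.movep([*e,25],down(YAW)); robot.servo_line([*e,-10.4],feed=120)
grip(0,25); s=robot.observe(); print('ends',s['grip_width'],s['grip_force'],s['tcp_pos'],s['t'])
```

```text
grip 0.09443343374387475 30.0003719329834 41.95
3 f guide [-1.97 -5.34] 0.09539973915546901
6 f guide [-2.21 -4.88] 0.0951220929971143
9 f guide [-0.93 -2.9 ] 0.09289714494904025
14 f guide [-1.67 -2.12] 0.09306678010954302
30 f guide [-0.65  1.94] 0.09455546530200547
53 f guide [-1.26  2.34] 0.0969457129114346
44.5167
ends 0.32134767544543197 25.001074969768524 [534.79   8.64  -9.74] 47.05
```

The block dragged with about 5 N at the roller and then ran free. It is now held by its ends (29.6 mm). Next I look at the rack.

Run:
```python
from h import *
robot.servo_line([534.8,8.6,45],feed=200)
robot.movep([487,160,75],down(-.18))
im,i=snap('wrist'); np.save('w8.npy',im)
d=sil('rack','wrist',i,[485,231,15]); m=d[2]; print(d[:2],m.sum())
p,q=fit(m,i,RACK,[485,231,-.15],2); print('rack',p,q)
c,s=np.cos(p[2]),np.sin(p[2]); R=np.array([[c,-s],[s,c]])
for n in('rack_slot','rack_block_a_center'):
    for e in pin(n,'wrist',i): print(n,e[0],e[1],'in rack',R.T@(e[1][:2]-p[:2]))
o=cv2.resize(im[...,::-1],None,fx=4,fy=4,interpolation=0)
def drw(P,pp,col):
    cs,_=cv2.findContours(hullmask(i,P,pp,4),0,1); cv2.drawContours(o,cs,-1,col,1)
drw(RACK,p,(0,0,255))
sl=p[:2]+R@[0,-8.5]; print('slot',sl)
for y in(-25.5,8.5): drw(box(-12.5,12.5,-4.5,4.5,4,39),[*(p[:2]+R@[0,y]),p[2]],(0,255,0))
drw(box(-7,7,-4.5,4.5,4,39),[*(p[:2]+R@[0,25.5]),p[2]],(0,255,0))
drw(box(-18,18,-7,7,16,16.01),[*sl,p[2]],(255,0,255))
u=(pix(i,[*p[:2],15])*4).astype(int); x,y=max(0,u[0]-400),max(0,u[1]-300); cv2.imwrite('pics/w8.png',o[y:y+600,x:x+800]); print(robot.observe()['t'],robot.observe()['grip_width'])
```

```text
(np.float64(12.735336170320283), 0.92) 3937
rack [482.09 239.01  -0.16] 0.734733893557423
rack_slot 0.69 [481.41 229.33   2.87] in rack [ 0.87 -9.66]
rack_block_a_center 0.6 [479.76 221.12  20.41] in rack [  0.54 -18.03]
slot [480.74 230.62]
48.3667 0.3244967553142762
```

View pics/w8.png

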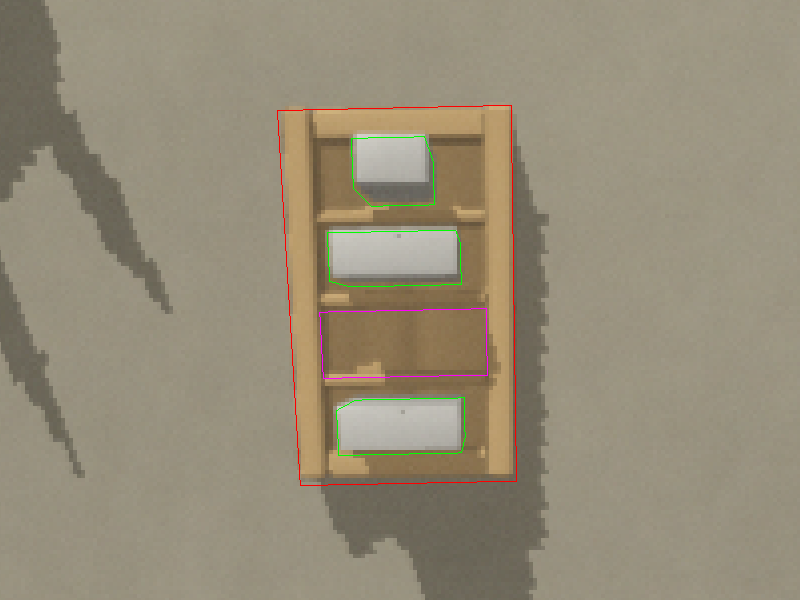

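The rack fit lies on its outline. The empty slot (magenta, picture (403,343)) is flanked by blocks a and b. Now I lower the block in with contact checks.

Run:
```python
from h import *
xy=[480.7,231.1]
robot.movep([*xy,45],down(-.16))
z=lower(xy,0.,-17.5,thr=2.5,step=1.2)
if z<-14.3:
    grip(.44); robot.hold(.15); robot.servo_line([*xy,50],feed=200)
    robot.movep([482,160,75],down(-.16)); s=robot.observe(); print(s['t'],s['contact_force'])
    im,i=snap('wrist')
    L=viewer.silhouettes('gauge_block','wrist')
    for d in L:
        if d['mask'].any():
            u=np.argwhere(d['mask']).mean(0)[::-1]; print(d['confidence'],d['mask'].sum(),onz(i,u,25))
    o=cv2.resize(im[...,::-1],None,fx=4,fy=4,interpolation=0)
    cs,_=cv2.findContours(hullmask(i,GAUGE+[0,0,4],[*xy,-.16],4),0,1); cv2.drawContours(o,cs,-1,(0,0,255),1)
    u=(pix(i,[*xy,15])*4).astype(int); x,y=max(0,u[0]-300),max(0,u[1]-250); cv2.imwrite('pics/w9.png',o[y:y+500,x:x+600])
```

```text
lower: z -16.799999999999997 f [-2.24 -3.45 10.38] t 52.975
54.375 [ 0.64  1.18 -0.24]
0.74 444 [480.32 233.67  25.  ]
```

View pics/w9.png

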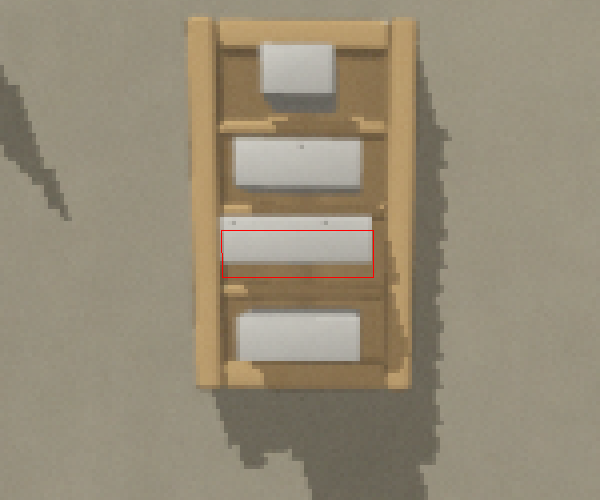

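The block stands in the empty slot, its top at about (296,240) in the picture, about 2–3 mm towards block b, with a and b undisturbed. One numeric check that it is upright on the floor, then hand in.

Run:
```python
from h import *
im,i=snap('wrist')
d=sil('gauge_block','wrist',i,[480.5,233.5,25])
for z in(4,10,16):
    p,q=fit(d[2],i,GAUGE+[0,0,z],[480.5,233,-.16]); print(z,p,q)
s=robot.observe(); print(s['t'],s['tcp_pos'],s['grip_width'])
robot.job_done(); print('done')
```

```text
4 [480.79 233.79  -0.19] 0.916471721480666
10 [480.87 233.69  -0.19] 0.8776448942042319
16 [481.71 233.49  -0.19] 0.8364409961206357
54.575 [481.22 161.26  74.27] 0.44088431632889663
the job is handed in; nothing more can be done
done
```

Job handed in at 54.6 s (no verdict shown): the roller was set with about 3 N of extra force at the lever, the block slid out with about 5 N drag, and it now stands in the rack's empty slot, about 2.7 mm towards block b by the last fit; the first grip missed because the fingertips sit about 39 mm above the reported TCP, and I viewed 11 pictures, one over the limit.

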